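# Lock the swing arm of a benchtop sampler with its locking pin

### The arm

A 7-joint arm with a two-finger parallel gripper is mounted at the origin on the work surface. World frame = base frame: x ahead of the robot, y to its left, z up, the work surface at z = 0. Lengths are in m, angles in rad, forces in N, time in s.
With the tool pointing down it reaches from about 0.425 to 0.825 m from the base axis. Payload 3.6 kg.
Tool frame: the origin (TCP) lies where the fingers leave the gripper's body, on its centre line; the fingertips stand 73 mm ahead of it and the grasp point (between the pads) lies 54 mm ahead of it; x points along the fingers, y is the direction in which the jaws open and shut, and the axes are right-handed (so a half turn about x gives the same grasp; the last joint's range is limited). The gripper opens to 85 mm and grips with 20 to 120 N. Pads are 22 mm wide; open, the fingers measure 114 mm over their backs; the gripper's body (76 mm by 85 mm) begins 54 mm behind the grasp point. The pads swing forward as they close: fully open they stand 13 mm farther back than shut.
Start: joints at [1.198, 0.615, -0.013, 1.423, 0.008, 1.103, -0.04], TCP at [0.22, -0.611, 0.304] pointing down, gripper open.
Joint ranges: [-3.12, 3.12], [-0.3, 2.06], [-1.34, 1.32], [0.26, 2.42], [-1.36, 4.5], [0.01, 1.98], [-2.84, 2.84]. Speed limits (rad/s): [2.79, 2.79, 3.14, 3.14, 3.14, 3.14, 3.14].

### API

Orientations are given as a unit quaternion [x, y, z, w].
In Python, from station import arm, snapshot, camera_info, ticket gives the robot as it stands. Calls block until the motion is done:
- arm.movep(position, orientation): joint-space move of the TCP to a pose.
- arm.line_to(position, velocity=0.15, ori=None): straight line of the TCP; ori=None keeps the orientation; velocity is the mean speed in m/s.
- arm.move_j(angles): joint-space move.
- arm.move_gripper(opening, effort=None): opening from 0.0 (shut) to 1.0 (fully open); effort is the grip in N (None keeps the last); returns when the fingers have stopped.
- arm.pause(seconds).
- arm.ik(position, orientation): joint angles nearest the present ones, or None.
- snapshot(name): name is "side" or "top"; returns the picture (400x640x3 uint8, blue, green, red); there is no depth.
- camera_info(name): a dict with "fx", "fy", "cx", "cy" (pixels), "R" (3x3) and "t" (3): a world point X has camera coordinates R X + t. Camera axes: x right, y down, z forward; pixel columns grow to the right and rows downward; lengths in m; the calibration is good to about 2 mm. A picture is of the moment at which its call begins. camera_info takes no time and is no camera call.
A pose or a line that the arm cannot do raises arm.MotionError and nothing moves.
- ticket.finish_job(): hands the job in, once; it reports no verdict.
Readings, each from a call of its own:
- arm.read_time(): time.
- arm.read_joint_positions(): joint angles.
- arm.read_dq(): joint speeds.
- arm.read_effort(): joint torques, N m.
- arm.read_tool_pos(): TCP position.
- arm.read_eef_rot(): TCP orientation.
- arm.read_ft_force(): force on the tool from outside, world axes, zero at the start.
- arm.read_wrist_torque(): the same for the moment, N m.
- arm.read_opening(): opening from 0.0 (shut) to 1.0 (fully open).
Only numpy, scipy, OpenCV 4.12 (cv2) and the standard library are available. Lean on these libraries where they do the work, as an engineer would, in place of code of your own. Each camera call takes 0.05 s, during which the arm holds its last target. There are 200 camera calls.

### The job

Lock the sampler's blue swing arm for transport: draw the red-handled locking pin out of its white stand, put it through the eye of the arm, swing the eye over the yellow-edged slot in the sloping deck, feel along the slot for the hole in the brass plate below it and push the pin fully home, so that its collar sits on the arm. Let go of the pin, and leave the tube rack, the reagent box and the pen cup where they stand.

Things in the scene. Friction and masses are not known exactly. Their poses are not given: they have to be found in the camera images.
- lock_pin: Locking pin, 117 mm long, 0.08 to 0.17 kg. Origin on its axis at the underside of the steel collar; z along the pin towards the handle. Below: steel rod 12 mm in diameter, 65 mm long, the last 7 mm tapering to 6 mm across. Above: collar 30 mm in diameter, 6 mm thick, then a round red handle 26 mm in diameter from 6 to 52 mm. Starts upright in the stand, collar on the stand's top.
- pin_tip (a point): Centre of the pin's tapered tip, 65 mm below the pin's origin; same axes as the pin.
- pin_stand: White block 60 x 60 mm and 70 mm high (thin grey foot 90 mm square), fixed to the bench, with an upright 15 mm hole through its middle that holds the pin. Origin at the centre of its underside, z up.
- sampler: Grey wedge-shaped sampler case, 240 mm wide (its y), reaching from 60 mm in front of its origin (-x) to 125 mm behind it, fixed to the bench. Origin on the bench, straight below lock_slot; z up. Its white deck is 8 mm thick, slopes 30 degrees and rises along the case's +x, from about 50 mm high at the front edge to about 155 mm at the back. The inside is hollow.
- lock_slot (a point): Middle of the mouth of the slot in the deck (42 mm along the deck's y, 18 mm along its x, edged in yellow), on the deck's top surface, 80 mm above the bench. Axes of the deck: z is the outward normal, leaning 30 degrees from vertical towards the case's -x; x points up the slope; y is level. The slot goes through the deck to the brass plate.
- swing_eye (a point): Centre of the top of the eye (15 mm hole, 1.5 mm chamfer) in the blue swing arm's 38 mm square, 10 mm thick end. z: the eye's axis, parallel to lock_slot's z; x points along the arm to the pivot. Eye's top 14 mm, underside 4 mm above the deck. Eye 105 mm from the pivot, which stands 105 mm from lock_slot in its +x; the pivot post is 36 mm wide and rises 35 mm above the deck.
- swing_arm (a joint): Angle of the swing arm about the deck's normal, rad, counter-clockwise seen from above. 0: the eye is over the middle of the slot; over the plate's hole it is between -0.1 and +0.1. Starts at +0.25 to +0.6 (eye on lock_slot's -y side); range -0.35 to 0.75. Held only by friction (about 1 to 2 N at the eye): it stays where it is left, and a pin in the eye can swing it.
- tube_rack: Bystander: yellow tube rack with capped tubes, 60 x 110 mm, 92 mm high, loose. Origin at the centre of its underside.
- reagent_box: Bystander: blue box 90 x 90 mm, 70 mm high, loose. Origin at the centre of its underside.
- pen_cup: Bystander: red cup with pens, 76 mm in diameter, 100 mm high (pens to 135 mm), loose. Origin at the centre of its underside.
- plate_mid (a point): Point on top of the brass plate straight under lock_slot, 8 mm below it; same axes. The plate, 10 mm thick, has one 15 mm hole with a 1.5 mm chamfer, along the deck's normal, up to 10 mm to either side of this point on the arc that the eye sweeps. Set anew each time, stiff; where is not reported: look or feel. Elsewhere the pin stops on the plate.
Not all that is in view belongs to the job. Several things look just like the pin_stand: the one meant starts farthest to the robot's left. Of the things that look like the lock_pin, the smaller one is meant.

How it is judged:
On the way, in this order (a step that is already met when the one before it is completed fails the run):
1. the pin is drawn clear of its stand (z of pin_tip in the frame of pin_stand above 0.08 m), for 0.1 s.
2. the pin's end is in the eye of the arm (z of pin_tip in the frame of swing_eye below -0.006 m and distance between pin_tip and swing_eye below 0.02 m and angle between the z axis of lock_pin and the z axis of swing_eye, either way round below 0.3 rad), for 0.05 s.
At the end, for the whole second after the job is handed in: Pin through the eye and the brass plate's hole: tip at least 47 mm below the deck's surface (51 when home), collar underside within 6 mm of the centre of the eye's top, axis within 0.12 rad of the deck's normal, arm within 0.13 rad of angle 0, pin at rest and released (z of pin_tip in the frame of lock_slot below -0.047 m and distance between lock_pin and swing_eye below 0.006 m and angle between the z axis of lock_pin and the z axis of lock_slot, either way round below 0.12 rad and value of joint swing_arm between -0.13 and 0.13 rad and linear speed of lock_pin below 0.02 m/s and contact force between the fingers and lock_pin below 0.1 N); the robot touches nothing.
It fails at once if the tube rack is shifted more than 25 mm (distance of tube_rack from where it was at the start of the episode above 0.025 m).
It fails at once if the reagent box is shifted more than 25 mm (distance of reagent_box from where it was at the start of the episode above 0.025 m).
It fails at once if the pen cup is shifted more than 25 mm (distance of pen_cup from where it was at the start of the episode above 0.025 m).
It also fails if it takes over 64 s, if anything falls off the work surface, if the arm or the gripper's body presses on something with over 40 N, if the wrist force passes 120 N, or if a joint passes its speed limit or range.

## Working session

There is one attempt and no reset: what is moved stays moved. The work goes in short steps, each a Python script; the robot and the scene stay as the last script left them, time stands still between calls to the robot, and variables do not carry over. Pictures are saved under pics/ and viewed, about 8 in all and at most 12, crops included, and the job is handed in when it is done.

```bash
ls; mkdir -p pics; python3 - <<'E'
from station import arm, snapshot, camera_info
import cv2
for n in ("side","top"):
    cv2.imwrite(f"pics/{n}0.png",cv2.resize(snapshot(n),(800,500),interpolation=cv2.INTER_CUBIC)); print(n,camera_info(n))
print(arm.read_time(),arm.read_eef_rot(),arm.read_tool_pos())
E
```

```text
pics
side {'fx': 489.83159366828517, 'fy': 489.83159366828517, 'cx': 316.7697470539314, 'cy': 193.75120135592002, 'R': array([[-0.95552352, -0.29487497, -0.00485396],
       [-0.20547919,  0.67746815, -0.70626851],
       [ 0.21154931, -0.67385878, -0.70792742]]), 't': array([0.48258172, 0.1541951 , 1.2328196 ])}
top {'fx': 513.057338209198, 'fy': 513.057338209198, 'cx': 326.83873357079614, 'cy': 195.82522711793763, 'R': array([[-0.0079785 , -0.99992086,  0.00972673],
       [-0.98217044,  0.0060091 , -0.18789658],
       [ 0.18782326, -0.01105244, -0.98214066]]), 't': array([0.03871436, 0.51909497, 1.45453422])}
0.1 [-0.69641197 -0.12246881  0.69671344 -0.12083935] [ 0.22014042 -0.61101994  0.30284731]
```

View pics/side0.png

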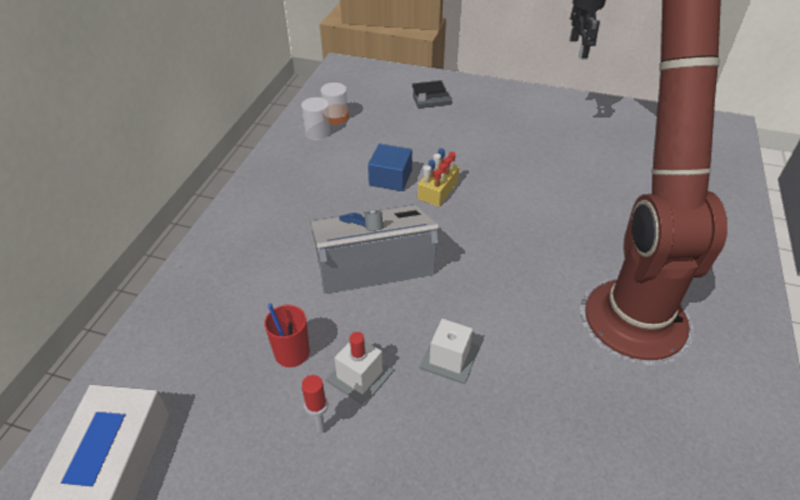

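View pics/top0.png

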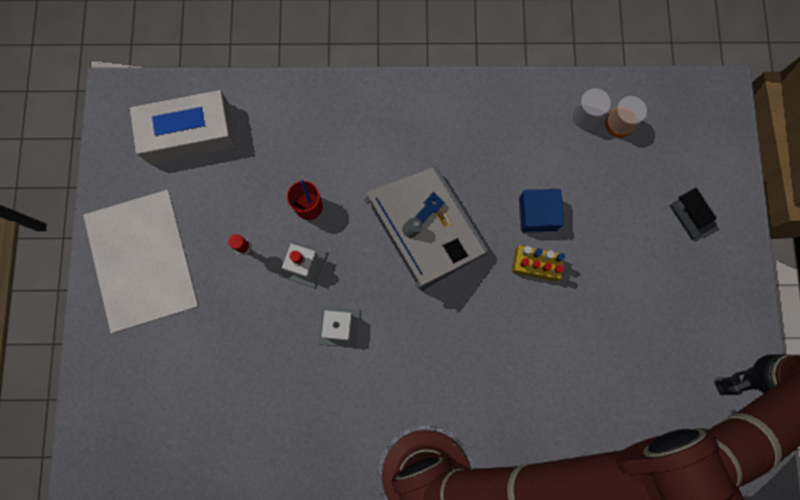

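Two stands: top (300,262), which holds a red pin, and top (337,325), which is empty. The first is farther left (+y). There are two red-handled pins: (238,243), free-standing and apparently larger, and (296,257) in the left stand, apparently smaller. I'll confirm with an enlarged composite.

```bash
python3 - <<'E'
import cv2,numpy as np
from station import snapshot
s,t=snapshot("side"),snapshot("top")
def crop(im,u,v,w,h,k): return cv2.resize(im[v:v+h,u:u+w],None,fx=k,fy=k,interpolation=cv2.INTER_CUBIC)
# each 400x300
a=crop(t,290,130,107,100,4)[:400,:400]   # top sampler origin (290,130) x4
b=crop(s,245,160,114,80,3.5)[:280,:400]
c=crop(t,175,175,100,50,4)
d=crop(s,235,255,100,100,4)
o=np.zeros((600,800,3),np.uint8)
o[:400,:400]=a[:400,:400]; o[:200,400:]=c[:200]; o[200:600,400:]=d
cv2.imwrite("pics/c1.png",o)
cv2.imwrite("pics/c2.png",crop(s,245,160,110,80,7)[:600])
E
```

```text
(no output)
```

View pics/c1.png

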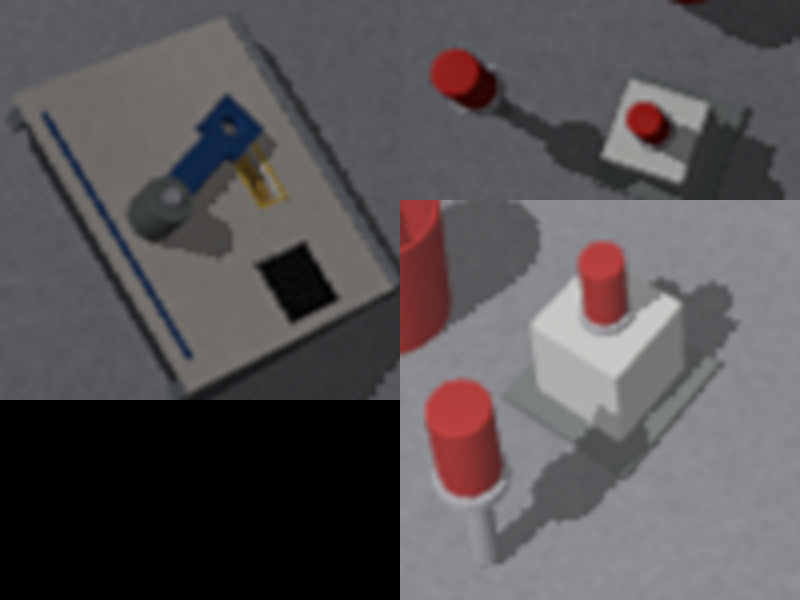

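View pics/c2.png

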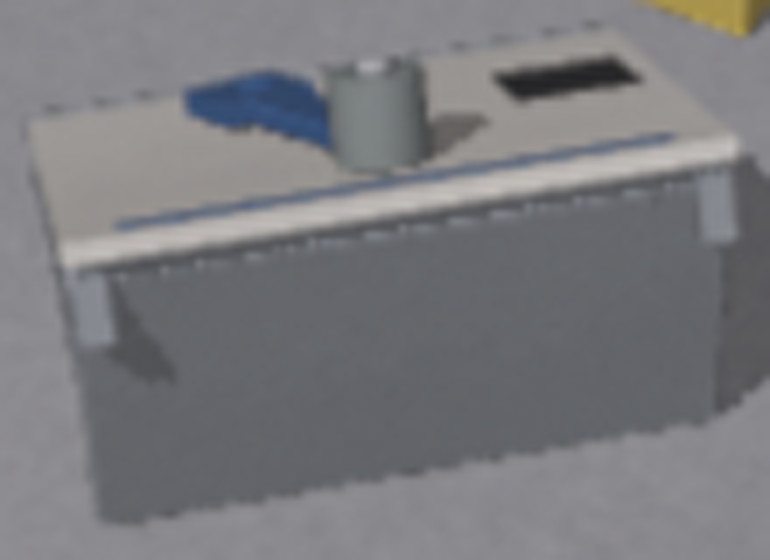

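The crops confirm that the smaller pin (top crop (647,120)) is in the left stand. The larger one at (457,72) stands free and is a decoy. In the x4 top crop, the eye is at (230,126), the pivot at (172,195), the yellow slot runs to about (274,199), and the deck's high edge is on the left. Next I'll fit the poses.

```bash
cat > h.py <<'E'
import numpy as np, json
from scipy.spatial.transform import Rotation as Rt
from scipy.optimize import least_squares
from station import arm, snapshot, camera_info
C={n:camera_info(n) for n in("side","top")}
def proj(n,X):
    c=C[n]; p=c["R"]@np.asarray(X)+c["t"]; return np.array([c["fx"]*p[0]/p[2]+c["cx"],c["fy"]*p[1]/p[2]+c["cy"]])
def tri(uvs):  # {cam:uv}
    return least_squares(lambda X:np.concatenate([proj(n,X)-uv for n,uv in uvs.items()]),[.5,.2,.1])
def deckR(yaw): return Rt.from_euler("z",yaw)*Rt.from_euler("y",-np.pi/6)
def toolR(n,jaw):   # tool x=-n, y=jaw
    x=-np.asarray(n); y=np.asarray(jaw)-np.dot(jaw,x)*x; y/=np.linalg.norm(y)
    return Rt.from_matrix(np.c_[x,y,np.cross(x,y)])
E
cat > fit.py <<'E'
from h import *
T=lambda u,v:("top",np.array([290+(u+.5)/4-.5,130+(v+.5)/4-.5]))
S=lambda u,v:("side",np.array([245+(u+.5)/7-.5,160+(v+.5)/7-.5]))
def pts(p):
    x,y,w,q,xf,xb=p; R=deckR(w); o=np.array([x,y,.08]); k=1/np.cos(np.pi/6)
    D=lambda a,b,c=0:o+R.apply([a,b,c])
    e=[.105-.105*np.cos(q),-.105*np.sin(q),.014]
    return [(T(14,95),D(xb,-.12)),(T(185,395),D(xb,.12)),(T(230,15),D(xf,-.12)),(T(397,290),D(xf,.12)),
     (T(230,126),D(*e)),(T(275,199),D(0,.022)),(S(62,243),D(xb,-.12)),(S(735,138),D(xb,.12)),
     (S(28,118),D(xf,-.12)),(S(610,28),D(xf,.12)),(S(372,68),D(.105,0,.035)),(T(172,195),D(.105,0,.037))]
f=lambda p:np.concatenate([proj(c,X)-uv for (c,uv),X in pts(p)])
r=least_squares(f,[.6,.0,2.0,.35,-.07,.144],loss="soft_l1")
print(r.x.round(4)); print(f(r.x).reshape(-1,2).round(1).tolist())
P=tri({"top":np.array([175+245/4-.4,175+118/4-.4]),"side":np.array([235+202/4-.4,255+61/4-.4])}); print("handle top",P.x,P.fun)
c=C["top"]
def ray(uv,z):
    d=c["R"].T@np.array([(uv[0]-c["cx"])/c["fx"],(uv[1]-c["cy"])/c["fy"],1]); o=-c["R"].T@c["t"]; return o+d*(z-o[2])/d[2]
q=np.array([[633,80],[708,102],[683,183],[603,160]]); q=(q-[400,0])/4+175-.4
print("stand",np.mean([ray(u,.07) for u in q],0), "lone", ray(np.array([175+57/4,175+72/4]),.12))
json.dump(r.x.tolist(),open("samp.json","w"))
x,y,w=r.x[:3]; R=deckR(w); n=R.apply([0,0,1]); slot=np.array([x,y,.08])
print("n",n)
for s in(1,-1):
  o=toolR(n,s*R.apply([0,1,0]))
  for h in (.041+.054,.041+.054+.1):
    print(s,h,arm.ik(slot+n*h,o.as_quat()))
  for a in np.arange(0,360,30):
    j=arm.ik([P.x[0],P.x[1],.1+.054],toolR([0,0,1],[np.cos(np.radians(a)),np.sin(np.radians(a)),0]).as_quat())
    if s==1: print(a,None if j is None else np.round(j,2))
E
python3 fit.py
```

```text
[ 0.5818 -0.0441  2.0852  0.3666 -0.0567  0.1515]
[[-0.3, -1.0], [0.6, -1.1], [0.2, -0.5], [-0.1, -0.8], [1.0, -1.1], [-0.4, -0.5], [0.3, 1.1], [1.5, 1.0], [0.7, 0.4], [1.2, 0.7], [0.8, 0.6], [0.5, -0.2]]
handle top [0.48556255 0.28870578 0.12153657] [-0.09571226 -0.67239443  0.51103315  0.12956919]
stand [0.48313087 0.28840533 0.07      ] lone [0.51613672 0.41901461 0.12      ]
n [ 0.24600821 -0.43529296  0.8660254 ]
1 0.095 [ 0.13657198  0.86249102  0.19972655  1.46705737 -0.52657528  1.27827141
 -2.05706219]
1 0.195 [ 0.17387331  0.82478123  0.2459342   1.27401138 -0.4981176   1.51081158
 -2.10029305]
0 [-0.24  0.73 -0.54  1.82  0.53  0.74 -1.07]
30 [-0.19  0.75 -0.63  1.82  0.61  0.77 -0.62]
60 [-0.16  0.77 -0.68  1.82  0.66  0.8  -0.13]
90 [-0.14  0.78 -0.73  1.82  0.7   0.82  0.35]
120 [ 0.05  0.97 -1.15  1.81  1.02  1.09  0.61]
150 [ 0.05  0.97 -1.15  1.81  1.02  1.09  1.13]
180 [ 0.05  0.97 -1.15  1.81  1.02  1.09  1.65]
210 [ 0.05  0.97 -1.15  1.81  1.02  1.09  2.18]
240 [-0.59  0.67  0.02  1.83 -0.02  0.64 -2.65]
270 [-0.52  0.67 -0.08  1.83  0.08  0.64 -2.23]
300 [-0.44  0.68 -0.22  1.83  0.23  0.66 -1.83]
330 [-0.32  0.71 -0.41  1.82  0.41  0.7  -1.48]
-1 0.095 [ 0.58591028  0.94639114 -0.67283227  1.4493112   0.10632124  1.1829304
  0.52359272]
-1 0.195 [ 0.60496326  0.89606433 -0.67420083  1.25520833  0.07721598  1.42429496
  0.55247939]
```

```bash
python3 - <<'E'
from h import *
p=np.array([.485,.2885]); a=np.radians(45)
q=toolR([0,0,1],[np.cos(a),np.sin(a),0]).as_quat()
arm.movep([*p,.30],q); 
arm.move_gripper(.62,20); print(arm.read_time(),arm.read_ft_force())
arm.line_to([*p,.1+.054],.12); print("down",arm.read_ft_force(),arm.read_tool_pos())
s,t=snapshot("side"),snapshot("top")
arm.move_gripper(0.,20); arm.pause(.2)
print("grip",arm.read_opening(),arm.read_ft_force(),arm.read_wrist_torque(),arm.read_time())
s2,t2=snapshot("side"),snapshot("top")
cr=lambda im,u,v:cv2.resize(im[v:v+75,u:u+100],None,fx=4,fy=4,interpolation=cv2.INTER_CUBIC)
import cv2
o=np.vstack([np.hstack([cr(s,235,240),cr(t,185,165)]),np.hstack([cr(s2,235,240),cr(t2,185,165)])])
cv2.imwrite("pics/g1.png",o)
E
```

```text
3.9 [ 0.54337332 -0.03736838  0.18597772]
down [ 0.99922541 -0.43992306  0.767968  ] [0.48525674 0.28894383 0.1548562 ]
grip 0.29268797130056595 [ 0.30843063 -0.93618767  3.50882485] [-0.13871331  0.02785725  0.01714225] 5.9167
```

View pics/g1.png

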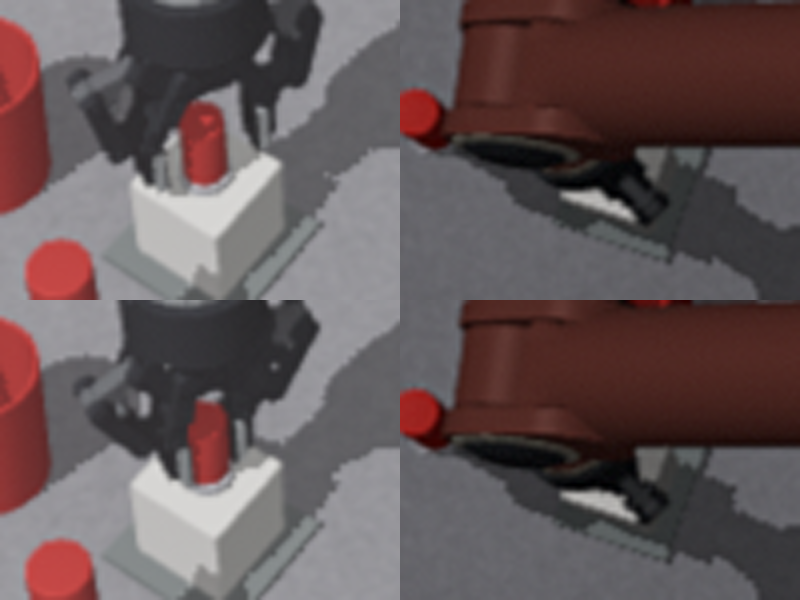

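The picture shows the fingers either side of the handle and closed on it (opening 0.293, about 25 mm). Next: tighten, lift, and carry to a hover over the eye.

```bash
cat >> h.py <<'E'
def samp():
    x,y,w,q=json.load(open("samp.json"))[:4]; R=deckR(w); return np.array([x,y,.08]),R,q
def tcp_deck():
    s,R,q=samp(); return R.inv().apply(np.array(arm.read_tool_pos())-s)
def f_deck():
    return samp()[1].inv().apply(np.array(arm.read_ft_force()))
def eye(q): return np.array([.105-.105*np.cos(q),-.105*np.sin(q),.014])
def quat():
    s,R,q=samp(); return toolR(R.apply([0,0,1]),-R.apply([0,1,0])).as_quat()
def W(d): s,R,q=samp(); return s+R.apply(d)
D=.0849  # TCP to collar underside
E
python3 - <<'E'
from h import *
import cv2
arm.move_gripper(0.,120); arm.pause(.2)
p=arm.read_tool_pos(); print(arm.read_opening(),p,arm.read_ft_force())
arm.line_to([p[0],p[1],.38],.15); print(arm.read_tool_pos(),arm.read_ft_force(),arm.read_time())
s,R,q=samp(); e=eye(q)
arm.movep(W(e+[0,0,.065+D+.15]),quat())
print(tcp_deck(),f_deck())
arm.line_to(W(e+[0,0,.065+D+.015]),.15)
arm.pause(.2)
print(tcp_deck(),f_deck(),arm.read_opening(),arm.read_time())
a,t=snapshot("side"),snapshot("top")
cr=lambda im,u,v:cv2.resize(im[v:v+120,u:u+80],None,fx=5,fy=5,interpolation=cv2.INTER_CUBIC)
cv2.imwrite("pics/e1.png",np.hstack([cr(a,245,100),cr(t,305,110)]))
cv2.imwrite("pics/e1s.png",a);cv2.imwrite("pics/e1t.png",t)
for n in C: print(n,"pred eye",proj(n,W(e)),"tip",proj(n,W(tcp_deck()-[0,0,D+.065])))
E
```

```text
0.27671642615610775 [0.48522432 0.28884077 0.15469455] [-0.12407053 -0.69802239  6.05675291]
[0.48515547 0.28844048 0.37899418] [-0.15719927 -0.26115897 -1.10672811] 8.0917
[ 0.00966703 -0.03901635  0.31334657] [ 0.21042505 -0.7475352   0.56933029]
[ 0.00702118 -0.03787977  0.17977184] [-1.10154603 -0.03797748 -1.49917993] 0.2801209059143163 11.0333
side pred eye [280.30579183 172.26018873] tip [279.50620627 166.64111049]
top pred eye [348.09259074 160.00752505] tip [350.65877162 157.45903519]
```

View pics/e1.png

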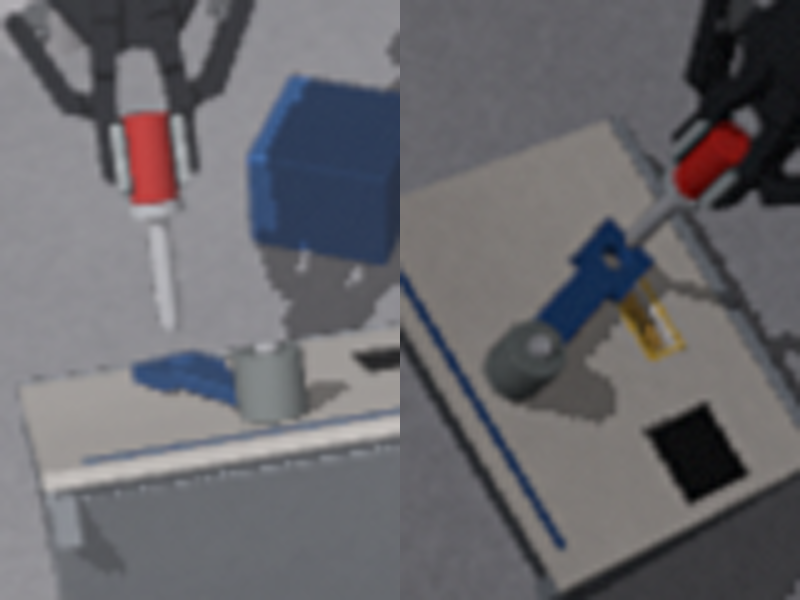

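The pin is upright in the grip and hovers near the eye. In the composite, the tip is at side (170,328) and top (635,243), and the eye is at top (612,258). I need it at higher zoom.

```bash
python3 - <<'E'
import cv2,numpy as np
a=cv2.imread("pics/e1s.png");t=cv2.imread("pics/e1t.png")
cr=lambda im,u,v:cv2.resize(im[v:v+50,u:u+33],None,fx=12,fy=12,interpolation=cv2.INTER_CUBIC)
cv2.imwrite("pics/e2.png",np.hstack([cr(a,265,140),cr(t,335,135)]))
E
```

```text
(no output)
```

View pics/e2.png

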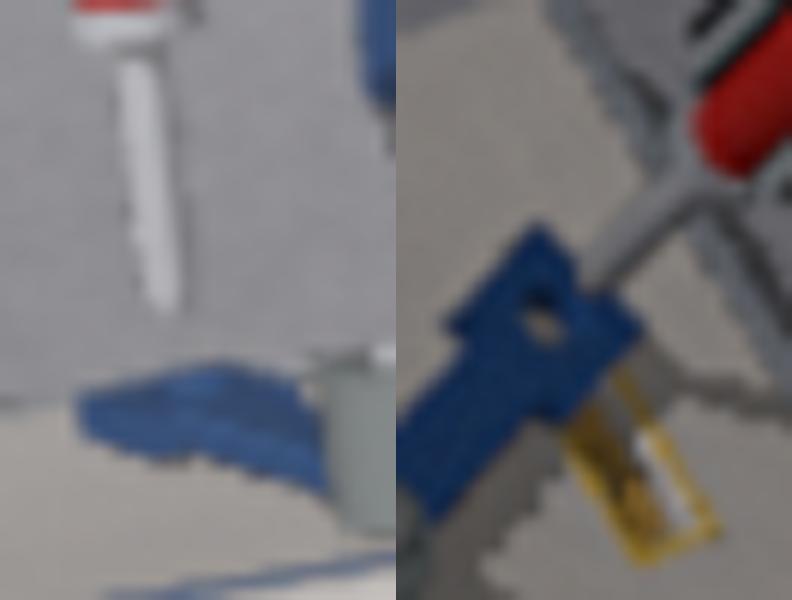

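```bash
python3 - <<'E'
from h import *
T=lambda u,v:("top",np.array([335+(u-396+.5)/12-.5,135+(v+.5)/12-.5]))
S=lambda u,v:("side",np.array([265+(u+.5)/12-.5,140+(v+.5)/12-.5]))
s,R,q0=samp(); tip=np.array([.00702,-.03788,.17977-D-.065])
def pts(p):
    dx,dy,q=p[:3]; c=eye(q0)+[dx,dy,0]; Z=Rt.from_euler("z",q); k=.019
    f=lambda a,b:c+Z.apply([a,b,0])
    return [(T(590,285),tip),(S(165,312),tip),(T(543,312),c),(T(450,325),f(k,-k)),(T(540,222),f(-k,-k)),(T(640,325),f(-k,k)),(T(560,418),f(k,k)),
      (S(80,395),f(-k,-k)),(S(225,361),f(-k,k))]
w=np.array([2,2,1.5,1,1,1,1,1,1])
def f(p,raw=0):
    b={"top":p[3:5],"side":p[5:7]}
    r=np.array([proj(c,W(X))+b[c]-uv for (c,uv),X in pts(p)])
    return r if raw else (r*w[:,None]).ravel()
r=least_squares(f,[0,0,q0,0,0,0,0]); print(r.x.round(4),q0); print(f(r.x,1).round(1).tolist()); print("eye-tip",(eye(q0)[:2]+r.x[:2]-tip[:2])*1e3)
E
```

```text
[ 4.500e-03  7.000e-04  3.507e-01 -8.900e-03  6.255e-01 -8.733e-01
 -8.350e-01] 0.3666369145470123
[[-0.0, -0.3], [0.3, 0.1], [0.3, 0.7], [-0.2, -1.2], [-0.9, 0.0], [0.3, 0.5], [0.3, 0.2], [-0.8, -0.2], [-0.3, -0.3]]
eye-tip [4.44212655 0.90000257]
```

```bash
cat >> h.py <<'E'
def go(d,v=.05): arm.line_to(W(np.asarray(d)),v)
def descend(cmd,zend,step=.002,fmax=6.,v=.04,f0=None):
    """steps the command down the deck normal until z force over fmax"""
    cmd=np.array(cmd,float); f0=f_deck() if f0 is None else f0
    while cmd[2]>zend+1e-6:
        cmd[2]=max(cmd[2]-step,zend); go(cmd,v)
        f=f_deck()-f0
        if f[2]>fmax: break
    return cmd,f
E
python3 - <<'E'
from h import *
s,R,q=samp(); e=eye(q)
c=e+[0,0,.065+D+.015]; c[:2]+=[.0037,.0005]
go(c); arm.pause(.1); f0=f_deck(); print("f0",f0,tcp_deck())
cmd,f=descend(c,.014+.065+D-.012,f0=f0,fmax=5)
print("cmd",cmd,"tcp",tcp_deck(),"f",f,"tip below eye top",tcp_deck()[2]-D-.065-.014,arm.read_time())
json.dump([cmd.tolist(),f0.tolist()],open("st.json","w"))
E
```

```text
f0 [-0.85639063  0.29737815 -1.49487763] [ 0.01074475 -0.03715563  0.17892512]
cmd [ 0.01067849 -0.03714018  0.1519    ] tcp [ 0.01007445 -0.03716056  0.15205854] f [-3.76047138 -1.45107723  2.60756812] tip below eye top -0.011841463679487229 14.9833
```

```bash
python3 - <<'E'
from h import *
cmd,f0=map(np.array,json.load(open("st.json")))
for i in range(4):
    f=f_deck()-f0; print(cmd*1e3,tcp_deck()*1e3,f.round(2))
    if abs(f[0])<.8: break
    cmd[0]-=.0006*np.sign(-f[0]); go(cmd,.02); arm.pause(.1)
# swing along the arc about pivot such that present eye angle ~.36
yp=cmd[1]; 
q=np.arcsin(-yp/.105); r0=cmd[0]+.105*np.cos(q)   # pivot x in my frame
print("q",q,"pivot x",r0)
for qq in np.linspace(q,0.05,7)[1:]:
    cmd[0]=r0-.105*np.cos(qq); cmd[1]=-.105*np.sin(qq); go(cmd,.05)
    f=f_deck()-f0; print(qq.round(3),(cmd*1e3).round(1),(tcp_deck()*1e3).round(1),f.round(1))
    if abs(f[0])>2: r0+=.0005*np.sign(f[0])
    if np.abs(f).max()>15: print("STOP");break
print(arm.read_time()); json.dump([cmd.tolist(),f0.tolist(),r0],open("st.json","w"))
E
```

```text
[ 10.67848748 -37.14017912 151.9       ] [ 10.07444703 -37.16055826 152.05853632] [-3.76 -1.45  2.61]
[ 10.07848748 -37.14017912 151.9       ] [  9.96348926 -37.20911503 152.03647877] [-4.43 -1.68  2.18]
[  9.47848748 -37.14017912 151.9       ] [  9.69807842 -37.2293612  151.95360371] [-2.74 -0.95  2.7 ]
[  8.87848748 -37.14017912 151.9       ] [  9.31920087 -37.17161239 151.72631484] [-2.01 -1.11  0.88]
q 0.36154095738990266 pivot x 0.10649053916321309
0.31 [  6.5 -32.  151.9] [  6.4 -31.3 151.7] [-0.9 -0.5  1.4]
0.258 [  5.  -26.8 151.9] [  4.8 -26.1 151.8] [ 0.  -0.4  0.8]
0.206 [  3.7 -21.5 151.9] [  3.5 -20.8 151.9] [-0.1 -0.6  0.6]
0.154 [  2.7 -16.1 151.9] [  2.5 -15.5 151.9] [ 0.5 -1.4  1.1]
0.102 [  2.  -10.7 151.9] [  1.9 -10.1 151.9] [ 0.2 -0.5  0. ]
0.05 [  1.6  -5.2 151.9] [  1.5  -4.7 151.9] [ 0.2 -0.   1.1]
17.9333
```

```bash
python3 - <<'E'
from h import *
import cv2
a,t=snapshot("side"),snapshot("top")
cr=lambda im,u,v:cv2.resize(im[v:v+75,u:u+50],None,fx=8,fy=8,interpolation=cv2.INTER_CUBIC)
cv2.imwrite("pics/s1.png",np.hstack([cr(a,260,125),cr(t,325,120)]))
E
```

```text
(no output)
```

View pics/s1.png

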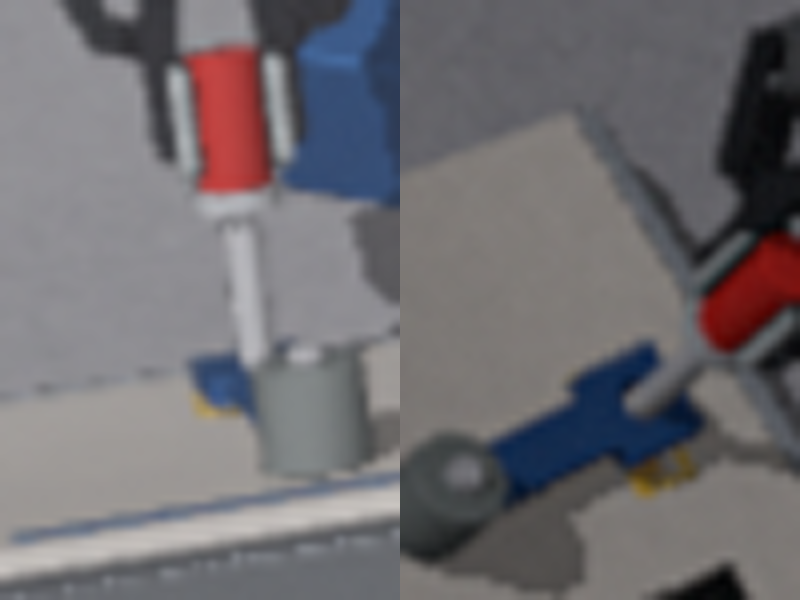

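The pin is through the eye at top (640,405). The arm has swung, and the yellow slot end shows at (665,470). Now I'll feel for the plate and the hole.

```bash
cat >> h.py <<'E'
def load(): a,b,r=json.load(open("st.json")); return np.array(a),np.array(b),r
def save(c,f0,r): json.dump([list(map(float,c)),list(map(float,f0)),float(r)],open("st.json","w"))
def arc(c,y,r0): c=c.copy(); c[1]=y; c[0]=r0-np.sqrt(.105**2-y*y); return c
E
python3 - <<'E'
from h import *
cmd,f0,r0=load()
tipz=lambda:(tcp_deck()[2]-D-.065)*1e3
cmd,f=descend(cmd,.136,step=.0015,fmax=6,f0=f0)
print("contact cmd",cmd*1e3,"tip z",tipz(),f.round(1))
if f[2]>6:
  ys=np.concatenate([np.arange(cmd[1],-.0125,-.0015),np.arange(-.0125,.0126,.0015)])
  for y in ys:
    cmd=arc(cmd,y,r0); go(cmd,.04); f=f_deck()-f0; z=tipz()
    print((cmd*1e3).round(1),(tcp_deck()*1e3).round(1),round(z,1),f.round(1))
    if f[2]<2: # lost contact: follow down
        cmd,f=descend(cmd,cmd[2]-.003,step=.0015,fmax=8,f0=f0); print(" dip",tipz().round(1),f.round(1))
        if f[2]<8: print("HOLE?");break
    elif f[2]>12: cmd[2]+=.0007
    if np.abs(f).max()>30: print("STOP");break
print(arm.read_time(),arm.read_opening()); save(cmd,f0,r0)
E
```

```text
contact cmd [  1.62176182  -5.24781277 136.        ] tip z -13.72106179553928 [-0.4  3.   3.5]
20.7833 0.276490352239397
```

```bash
python3 - <<'E'
from h import *
cmd,f0,r0=load()
tipz=lambda:(tcp_deck()[2]-D-.065)*1e3
for i in range(60):
    f=f_deck()-f0
    if i%2==0 or f[2]>6: print((cmd*1e3).round(1),(tcp_deck()*1e3).round(1),tipz().round(1),f.round(1))
    if abs(f[1])>1.5: cmd[1]+=.0004*np.sign(f[1])
    if abs(f[0])>1.5: cmd[0]+=.0004*np.sign(f[0])
    if f[2]>15 or cmd[2]<.0985: break
    if f[2]<8: cmd[2]-=.0015
    go(cmd,.04)
print(arm.read_time(),arm.read_opening()); save(cmd,f0,r0)
E
```

```text
[  1.6  -5.2 136. ] [  1.4  -4.8 136.2] -13.7 [-0.4  3.   3.5]
[  1.6  -4.4 133. ] [  1.2  -3.9 132.3] -17.6 [-1.4  3.8  2.5]
[  1.6  -3.6 130. ] [  1.5  -3.6 129.8] -20.1 [-0.5  3.2  1.9]
[  1.6  -2.8 127. ] [  1.6  -3.2 127. ] -22.9 [-1.3  1.2  2.2]
[  1.6  -2.8 124. ] [  1.6  -3.1 123.8] -26.1 [-1.5  1.7  1.8]
[  1.6  -2.4 121. ] [  1.8  -2.8 120.8] -29.1 [-0.7 -1.4  0.9]
[  1.6  -2.8 118. ] [  1.9  -2.8 117.7] -32.2 [-0.9 -1.1  0.3]
[  1.6  -2.8 115. ] [  1.8  -2.8 114.8] -35.1 [-0.8 -0.5  0.1]
[  1.6  -2.8 112. ] [  1.7  -2.8 111.9] -38.0 [ 0.5 -0.1 -0.5]
[  1.6  -2.8 109. ] [  1.7  -2.8 108.9] -41.0 [ 1.  -0.8  0.8]
[  1.6  -2.8 106. ] [  1.7  -2.9 105.9] -44.0 [ 0.6 -0.3  0.1]
[  1.6  -2.8 103. ] [  1.6  -2.8 102.9] -47.0 [0.3 0.2 1.3]
[  1.6  -2.8 100. ] [ 1.6 -2.8 99.9] -50.0 [ 0.1 -0.2  0.1]
27.0333 0.27719519249705504
```

Clean insertion. I'll press on until the collar seats.

```bash
python3 - <<'E'
from h import *
import cv2
cmd,f0,r0=load()
cmd,f=descend(cmd,.092,step=.001,fmax=12,f0=f0)
print((cmd*1e3).round(1),(tcp_deck()*1e3).round(1),f.round(1),arm.read_time())
if f[2]>12:
    arm.move_gripper(.6,20); arm.pause(.2); print("open",arm.read_opening(),(f_deck()-f0).round(1))
    a=snapshot("side")
    up=cmd.copy(); up[2]+=.10; go(up,.12); up[2]+=.06; go(up,.15)
    arm.pause(.3); print((f_deck()-f0).round(1),arm.read_time())
a,t=snapshot("side"),snapshot("top")
cr=lambda im,u,v:cv2.resize(im[v:v+75,u:u+50],None,fx=8,fy=8,interpolation=cv2.INTER_CUBIC)
cv2.imwrite("pics/f1.png",np.hstack([cr(a,260,125),cr(t,325,120)]))
E
```

```text
[ 1.6 -2.8 95.5] [ 1.6 -3.  98.4] [ 0.9  2.7 14.1] 27.7833
open 0.5988947409379806 [ 0.6 -0.7  1.3]
[ 0.6 -0.5  1.3] 30.25
```

View pics/f1.png

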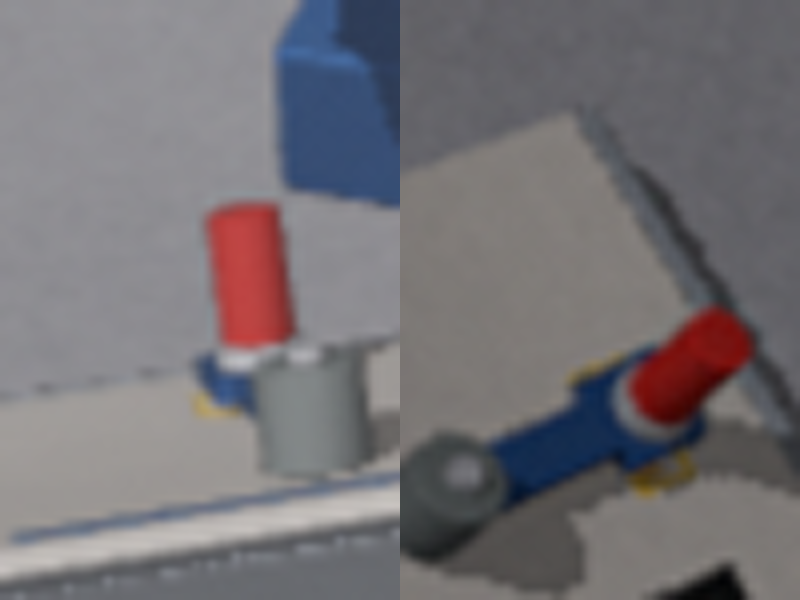

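The collar sits flat on the arm at side (250,355) and top (640,410). The pin is released and square to the deck, and the gripper is clear. Handing in.

```bash
python3 - <<'E'
from station import ticket
print(ticket.finish_job())
E
```

```text
the job is handed in; nothing more can be done
None
```

I locked the swing arm and handed the job in. The last clock reading before that was 30.3 s of the 64 s allowed. `finish_job()` reports no verdict, so the result below rests on my own checks.

**What I did:** I drew the smaller red-handled pin from the stand farthest to the robot's left and put it through the eye. I then swung the arm over the slot. The pin found the plate's hole on the first push, so no sweep along the slot was needed. I pushed it home, opened the gripper and backed off.

**Last checks:**
- **Seating:** the collar met the arm with 14 N when the tool was 98.4 mm above the deck, against 98.9 mm expected. That puts the tip about 51 mm below the deck.
- **Arm angle:** about +0.03 rad, worked out from the tool position.
- **Release:** the wrist force was near zero after opening and backing off. The final picture shows the collar flat on the arm and the gripper clear.

**What disagreed:** the first camera fit put the eye about 4 mm off along the slope. I corrected it with a close-up before inserting. In the eye, the pin then pressed sideways with up to about 4 N, until I backed off roughly 2 mm.

**Not checked:** I did not measure the tube rack, reagent box or pen cup again at the end. No large contact force showed in the readings I took.

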